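Find the unfastened access cover and push it open

TASK

One of the five identical covers on top of the grey service housing has been left unfastened: press down with the fingertips near the end of each cover in turn until you find the one that rocks, then push it further down until it stands open at 45 degrees or more, and take the hand away leaving it open. Nothing needs to be gripped or lifted; leave the bottle, the weight and the stopper standing where they are.

Things in the scene. Friction and masses are not known exactly. Their poses are not given: they have to be found in the camera images.
- housing: Long low grey service housing fixed to the worktop, 132 mm (its x, away from the robot) by 346 mm (its y, along the row of covers), 75 mm high, origin at the centre of its underside. Five identical aluminium covers lie in a row, flush with its top. The compartment under each is 65 mm deep, with a thin pipe fitting in the middle of its floor, up to 22 mm above the worktop.
- bay_1 (a point): Centre of the top face of the cover in place 1 of the row, counted from the left (+y) end. Axes as the housing's. Each cover: 104 mm along x, 58 mm along y, 6 mm thick, in an opening 2 mm wider all round.
- bay_2 (a point): Centre of the top face of the cover in place 2 of the row, counted from the left (+y) end. Axes as the housing's. Four of the covers are fast: pressed anywhere they sink straight down by at most 2 mm on a rubber seat (about 10 N) and come back.
- bay_3 (a point): Centre of the top face of the cover in place 3 of the row, counted from the left (+y) end. Axes as the housing's. One cover, which may lie in any of the five places, is unfastened but looks the same: it is pivoted across its middle (line along y). Pressed 25 to 45 mm from the middle, at either end, it dips there and its other end rises; pressed in the middle it does not move.
- bay_4 (a point): Centre of the top face of the cover in place 4 of the row, counted from the left (+y) end. Axes as the housing's.
- bay_5 (a point): Centre of the top face of the cover in place 5 of the row, counted from the left (+y) end. Axes as the housing's.
- loose_cover (a joint): Tilt of the unfastened cover in rad, wherever it lies: 0 flush, + far end (+x) down, - robot-side end down, stops at -1 and +1. It turns with 0.11 N m all the way (3 N at 36 mm from the pivot) and stays where left. A fingertip pushed straight down turns it: tilt is about atan(depth / distance of the tip's inner edge from the pivot line).
- bottle: Small white reagent bottle with a cap, 44 mm wide, 92 mm tall, standing beyond the housing's left end. Loose. Origin at the centre of its underside.
- weight: Pale grey metal calibration weight with a knob, 23 mm wide, 44 mm tall, standing on the worktop beyond the right end of the housing. Loose. Origin at the centre of its underside.
- stopper: Dark red tapered rubber stopper, 29 mm wide, 26 mm tall, standing on the worktop beyond the right end of the housing. Loose. Origin at the centre of its underside.

How it is judged:
On the way:
1. the unfastened cover has been made to rock ((value of joint loose_cover above 0.06 rad or value of joint loose_cover below -0.06 rad)), for 0.05 s.
At the end, for the whole second after the job is handed in: the unfastened cover is tilted by more than 0.7 rad (40 degrees), either way, and at rest; bottle, weight and stopper stand within 25 mm of where they were ((value of joint loose_cover above 0.7 rad or value of joint loose_cover below -0.7 rad) and velocity of joint loose_cover between -0.05 and 0.05 rad/s and distance of each of bottle, weight, stopper from where it was at the start of the episode below 0.025 m); the robot touches nothing.
It fails at once if the bottle is shifted by more than 25 mm, lifted or knocked over (distance of bottle from where it was at the start of the episode above 0.025 m or height (world z) of bottle above 0.012 m or angle between bottle's own z axis and vertical above 0.4 rad).
It fails at once if the weight is shifted by more than 25 mm, lifted or knocked over (distance of weight from where it was at the start of the episode above 0.025 m or height (world z) of weight above 0.012 m or angle between weight's own z axis and vertical above 0.4 rad).
It fails at once if the stopper is shifted by more than 25 mm, lifted or knocked over (distance of stopper from where it was at the start of the episode above 0.025 m or height (world z) of stopper above 0.012 m or angle between stopper's own z axis and vertical above 0.4 rad).
It also fails if it takes over 43 s, if anything falls off the work surface, if the arm or the gripper's body presses on something with over 40 N, if the wrist force passes 120 N, or if a joint passes its speed limit or range.

ROBOT

A 6-joint arm with a two-finger parallel gripper is mounted at the origin on the work surface; the furniture and walls round the work are solid. World frame = base frame: x ahead of the robot, y to its left, z up, the work surface at z = 0. Lengths are in m, angles in rad, forces in N, time in s.
With the tool pointing down it reaches from about 0.275 to 0.875 m from the base axis. Payload 12.5 kg.
Tool frame: the origin (TCP) lies on the centre line of the jaws, within the pads' length; the fingertips stand r.finger_overhang ahead of it and the grasp point (between the pads) lies 3 mm ahead of it (r.finger_overhang is the distance from the TCP to the fingertips, in m); z points along the fingers, y is the direction in which the jaws open and shut (so a half turn about z gives the same grasp; the last joint's range is limited). The gripper opens to 85 mm and grips with 20 to 120 N. Pads are 22 mm wide; open, the fingers measure 114 mm over their backs; the gripper's body (76 mm by 85 mm) begins 54 mm behind the grasp point. The pads swing forward as they close: fully open they stand 13 mm farther back than shut.
Start: joints at [-1.325, 0.351, 1.652, -0, 1.139, -0.085], TCP at [0.179, -0.52, 0.253] pointing down, gripper open.
Joint ranges: [-2.75, 2.75], [-0.79, 2.1], [0.01, 2.65], [-1.57, 4.71], [0.07, 3.14], [-2.87, 2.87]. Speed limits (rad/s): [2.22, 2.22, 2.79, 3.14, 3.14, 3.14].

INTERFACE

Orientations are given as a unit quaternion [x, y, z, w].
In Python, from cell import r, optics gives the robot as it stands. The module is installed in compiled form; this text tells all that it offers. Calls block until the motion is done:
- r.move_to(position, orientation): joint-space move of the TCP to a pose.
- r.move_linear(position, rot=None, vel=0.15): straight line of the TCP; rot=None keeps the orientation; vel is the mean speed in m/s.
- r.set_joints(angles): joint-space move.
- r.set_gripper(opening, squeeze=None): opening from 0.0 (shut) to 1.0 (fully open); squeeze is the grip in N (None keeps the last); returns when the fingers have stopped.
- r.sleep(seconds).
- r.inverse_kinematics(position, orientation): joint angles nearest the present ones, or None.
- optics.get_image(name): name is "scene" or "top" or "wrist"; returns a dict with "pixels" (400x640x3 uint8, red, green, blue), "depth" (400x640 float32, m along the optical axis (not along the pixel's ray), 0 where there is no reading), "fx", "fy", "cx", "cy" (pixels), "camera_from_world" (4x4, takes a point from world to camera coordinates); the wrist camera has in their place "mount" (4x4, takes a point from camera to tool coordinates, whose origin is the TCP and whose axes are the flange's). Camera axes: x right, y down, z forward; pixel columns grow to the right and rows downward; lengths in m; the calibration is good to about 2 mm. A picture is of the moment at which its call begins: read the wrist's pose just before it.
A pose or a line that the arm cannot do raises r.PlanningError and nothing moves.
- r.hand_in(): hands the job in, once; it reports no verdict.
Readings, each from a call of its own:
- r.current_t(): time.
- r.current_q(): joint angles.
- r.current_qvel(): joint speeds.
- r.current_effort(): joint torques, N m.
- r.current_tool_pos(): TCP position.
- r.current_ee_rot(): TCP orientation.
- r.current_contact_force(): force on the tool from outside, world axes, zero at the start.
- r.current_torque(): the same for the moment, N m.
- r.current_opening(): opening from 0.0 (shut) to 1.0 (fully open).
Only numpy, scipy, OpenCV 4.12 (cv2) and the standard library are available. Lean on these libraries where they do the work, as an engineer would, in place of code of your own. Each camera call takes 0.05 s, during which the arm holds its last target. There are 200 camera calls.

## Working session

There is one attempt and no reset: what is moved stays moved. The work goes in short steps, each a Python script; the robot and the scene stay as the last script left them, time stands still between calls to the robot, and variables do not carry over. Pictures are saved under pics/ and viewed, about 8 in all and at most 12, crops included, and the job is handed in when it is done.

```bash
mkdir -p pics; python3 - <<'E'
from cell import r, optics
import cv2,numpy as np
for n in("top","scene"):
    d=optics.get_image(n); cv2.imwrite(f"pics/{n}1.png",d["pixels"][:,:,::-1]); np.savez(f"{n}.npz",**d)
    print(n,d["fx"],d["fy"],d["cx"],d["cy"],np.round(d["camera_from_world"],3).tolist())
print(r.finger_overhang,r.current_ee_rot(),r.current_t(),r.current_contact_force())
E
```

```text
top 432.85985917095866 432.85985917095866 317.12895413465856 195.70979411727404 [[0.0, -1.0, -0.008, 0.167], [-0.985, 0.001, -0.174, 0.496], [0.174, 0.007, -0.985, 0.909], [0.0, 0.0, 0.0, 1.0]]
scene 385.35202069082294 385.35202069082294 316.1706502018511 205.18623361455192 [[-0.51, -0.86, -0.01, 0.399], [-0.642, 0.388, -0.662, 0.287], [0.573, -0.331, -0.75, 0.687], [0.0, 0.0, 0.0, 1.0]]
0.022 [ 9.86354319e-01  1.64635636e-01 -3.79459288e-05 -5.12811802e-04] 0.1 [ 0.19495039 -0.54983951 -0.1188352 ]
```

View pics/top1.png

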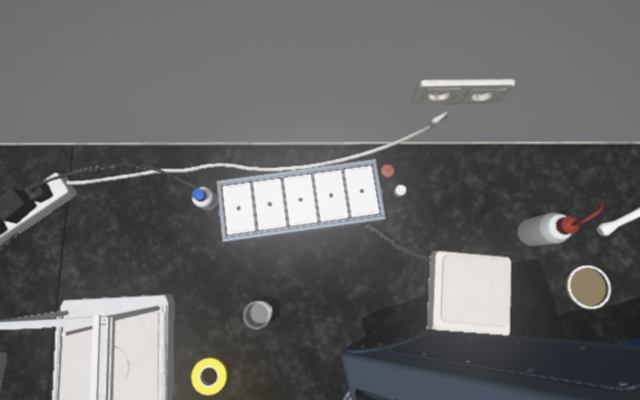

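The top view shows the housing with corners near (218,182), (376,160), (384,218) and (222,241). The bottle is at (202,197), the stopper at (387,171) and the weight at (400,190). Next I fit the housing pose from depth.

```bash
cat > h.py <<'E'
import numpy as np,cv2
def cloud(d):
    v,u=np.mgrid[:400,:640]; z=d["depth"]
    p=np.stack([(u-d["cx"])/d["fx"]*z,(v-d["cy"])/d["fy"]*z,z,np.ones_like(z)],-1)
    return (p@np.linalg.inv(d["camera_from_world"]).T)[...,:3]
E
python3 - <<'E'
from h import *
d=dict(np.load("top.npz")); P=cloud(d)
for n,(u,v) in dict(b1=(238,208),b2=(269,204),b3=(300,200),b4=(331,195),b5=(362,190),bottle=(200,194),stop=(387,171),wt=(400,190)).items(): print(n,P[v,u].round(4))
m=np.zeros((400,640),bool); m[155:245,212:390]=1
m&=(abs(P[...,2]-.075)<.006)
n,l,s,c=cv2.connectedComponentsWithStats(m.astype('uint8')); k=1+s[1:,4].argmax(); Q=P[l==k]
R=cv2.minAreaRect((Q[:,:2]*1000).astype('f')); print(R,Q[:,2].mean(),cv2.boxPoints(R))
E
```

```text
b1 [0.4638 0.3339 0.0758]
b2 [0.4726 0.2684 0.0746]
b3 [0.4807 0.2025 0.0773]
b4 [0.4924 0.1366 0.0719]
b5 [0.5025 0.0706 0.0752]
bottle [0.4912 0.4116 0.0914]
stop [0.5553 0.0086 0.0271]
wt [ 0.5082 -0.016   0.045 ]
((482.9583740234375, 202.0967559814453), (132.8887481689453, 346.45245361328125), 8.025347709655762) 0.07556724009456493 [[392.9804   364.3501  ]
 [441.34906   21.290653]
 [572.93634   39.843414]
 [524.5677   382.90286 ]]
```

The fit gives 132.9 x 346.5 mm at height 75.6 mm, which matches the stated size. The centre is (0.483, 0.202) and the yaw is 8.0°. I'll press each cover at its robot-side end with the fingers shut, starting from bay 5.

```bash
cat >> h.py <<'E'
from cell import r,optics
th=np.radians(8.025); C=np.array([.483,.2021]); X=np.array([np.cos(th),np.sin(th)]); Y=np.array([-X[1],X[0]])
Q=[np.cos(th/2),np.sin(th/2),0,0]
def pt(bay,dx,tip): # tip height above cover top
    return [*(C+X*dx+Y*(3-bay)*.0665),.0755+tip+r.finger_overhang]
E
python3 - <<'E'
from h import *
r.set_gripper(0.0)
r.move_to(pt(5,-.033,.08),Q)
for b in (5,4,3,2,1):
    r.move_linear(pt(b,-.033,.012),vel=.15); r.sleep(.15)
    f0=r.current_contact_force()[2]; log=[]
    for t in (.004,.002,0,-.001,-.002,-.003,-.004,-.005,-.006):
        r.move_linear(pt(b,-.033,t),vel=.03); r.sleep(.05)
        f=r.current_contact_force()[2]-f0; z=r.current_tool_pos()[2]-.0975
        log.append((round(z*1000,1),round(f,1)))
        if f>14: break
    print(b,log,r.current_t())
    if f<14: break
    r.move_linear(pt(b,-.033,.012),vel=.1)
E
```

```text
5 [(np.float64(4.0), np.float64(0.4)), (np.float64(2.0), np.float64(-0.5)), (np.float64(-0.1), np.float64(-0.7)), (np.float64(-0.9), np.float64(1.9)), (np.float64(-1.8), np.float64(5.7)), (np.float64(-2.5), np.float64(10.3)), (np.float64(-2.8), np.float64(23.2))] 6.225
4 [(np.float64(3.9), np.float64(0.2)), (np.float64(2.0), np.float64(-0.3)), (np.float64(-0.0), np.float64(-0.2)), (np.float64(-0.9), np.float64(2.3)), (np.float64(-1.8), np.float64(5.7)), (np.float64(-2.5), np.float64(10.5)), (np.float64(-2.8), np.float64(23.8))] 9.5417
3 [(np.float64(3.9), np.float64(-0.1)), (np.float64(2.0), np.float64(0.7)), (np.float64(-0.1), np.float64(1.2)), (np.float64(-1.0), np.float64(2.4)), (np.float64(-2.0), np.float64(3.1)), (np.float64(-3.1), np.float64(4.0)), (np.float64(-4.1), np.float64(2.9)), (np.float64(-5.0), np.float64(3.0)), (np.float64(-6.1), np.float64(3.2))] 13.4583
```

Bays 5 and 4 stop hard at about 2 mm, while bay 3 keeps sinking at about 3 N, so it's the loose one. I'll push it on down with force checks.

```bash
python3 - <<'E'
from h import *
log=[]
for t in range(-9,-32,-2):
    r.move_linear(pt(3,-.033,t/1000),vel=.05)
    F=r.current_contact_force(); log.append((t,F.round(1).tolist()))
    if np.linalg.norm(F)>30: break
print(log,r.current_t())
r.move_linear(pt(3,-.033,.06),vel=.12)
r.move_linear(pt(3,-.20,.12),vel=.2)
print(r.current_t())
for n in("top","scene"):
    d=optics.get_image(n); np.savez(n+"2.npz",**d); im=d["pixels"][:,:,::-1]
    cv2.imwrite(f"pics/{n}2.png",cv2.resize(im[140:260,180:420],None,fx=3,fy=3) if n=="top" else im)
P=cloud(dict(np.load("top2.npz")))
p=P[150:250,200:400].reshape(-1,3); rel=p[:,:2]-C; x=rel@X;y=rel@Y
for a in range(-50,51,10):
    s=(abs(y)<.02)&(abs(x-a/1000)<.003); print(a,(np.median(p[s,2])*1000).round(1) if s.any() else None)
E
```

```text
[(-9, [-0.8, 0.1, 0.2]), (-11, [0.4, -1.3, 1.6]), (-13, [0.7, 0.7, 1.0]), (-15, [-0.2, -0.5, 1.1]), (-17, [-0.5, 0.7, -0.6]), (-19, [0.0, 0.4, 0.3]), (-21, [0.2, -0.1, -0.2]), (-23, [0.5, 0.1, 0.1]), (-25, [0.1, 0.6, 0.4]), (-27, [0.2, 0.3, 1.0]), (-29, [0.3, 0.9, 0.1]), (-31, [-0.4, 0.8, 0.1])] 16.4583
18.4
-50 None
-40 6.9
-30 36.3
-20 51.2
-10 66.0
0 79.5
10 94.7
20 108.4
30 113.9
40 None
50 7.1
```

View pics/top2.png

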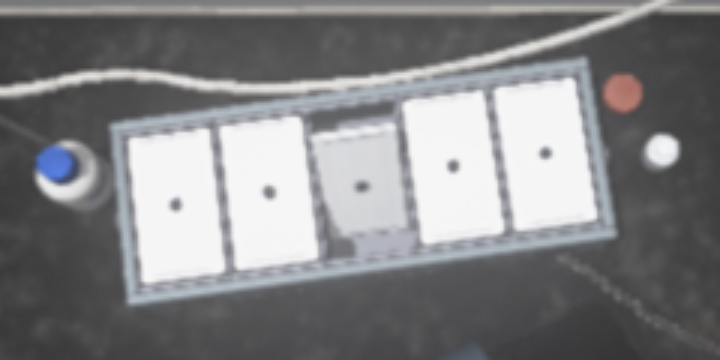

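View pics/scene2.png

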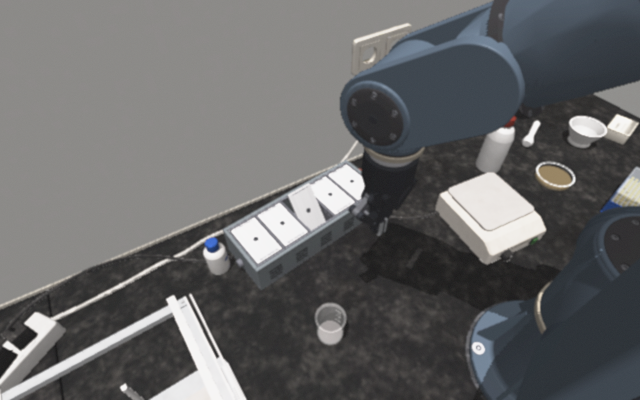

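The top view shows the third cover (about (360,180) in the crop) standing open, and the bottle, stopper and weight still upright in place. The scene view shows the hand well clear. Depth along the cover has a slope of 1.44, about 55°.

```bash
python3 - <<'E'
from h import *
print(r.current_contact_force(),r.current_tool_pos())
A=cloud(dict(np.load("top.npz")));B=cloud(dict(np.load("top2.npz")))
for u,v in((200,194),(387,171),(400,190)): print(A[v,u].round(3),B[v,u].round(3))
r.hand_in(); print(r.current_t())
E
```

```text
[-0.32159701 -0.36946532 -0.10410805] [0.28551218 0.17422676 0.21717852]
[0.491 0.412 0.091] [0.49  0.41  0.096]
[0.555 0.009 0.027] [0.555 0.009 0.028]
[ 0.508 -0.016  0.045] [ 0.509 -0.017  0.042]
the job is handed in; nothing more can be done
the job is handed in; nothing more can be done
```

The loose cover is the one in place 3. I pushed its robot-side end down, left it open at about 55°, and handed the job in after roughly 19 s of the 43 s allowed.

- **Finding it:** I pressed places 5, 4 and 3 in turn. Covers 5 and 4 stopped after about 2 mm, with the force climbing past 20 N. Cover 3 kept sinking at about 3 N. I did not press places 1 and 2, as the loose one was already found.
- **Opening it:** I pushed the robot-side end down 31 mm. Depth readings along the cover afterwards gave a slope of about 1.44, or 0.96 rad.
- **Last checks:** The hand is well clear, with contact force near zero. The bottle, weight and stopper depth readings are unchanged within camera noise.
- **One oddity:** During the final push the force reading fell to around 0–1 N, less than the 3 N expected. The depth readings still show the cover open, and I did not look into it further.

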